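Hang the ear defenders on the fold-out hanger

ROBOT

A 7-joint arm with a two-finger parallel gripper is mounted at the origin on a cart in front of the work surface, level with it; the furniture and walls round the work are solid. World frame = base frame: x ahead of the robot, y to its left, z up, the work surface at z = 0. Lengths are in m, angles in rad, forces in N, time in s.
With the tool pointing down it reaches from about 0.375 to 0.925 m from the base axis. Payload 3.1 kg.
Tool frame: the origin (TCP) lies between the finger pads; the fingertips stand 19 mm ahead of it and the grasp point (between the pads) is the TCP; z points along the fingers, y is the line along which they close (so a half turn about z gives the same grasp; the last joint's range is limited). The gripper opens to 85 mm and grips with 20 to 120 N. Pads are 22 mm wide; open, the fingers measure 114 mm over their backs; the gripper's body (76 mm by 85 mm) begins 54 mm behind the grasp point. The pads swing forward as they close: fully open they stand 13 mm farther back than shut.
Start: joints at [-1.27, 0.383, 0.044, 1.598, -0.018, 1.161, -0.05], TCP at [0.252, 0.599, 0.25] pointing down, gripper open.
Joint ranges: [-2.61, 2.61], [-0.41, 2.15], [-1.48, 1.57], [0, 2.5], [-1.57, 4.71], [0.05, 1.97], [-2.85, 2.85]. Speed limits (rad/s): [2.79, 2.79, 3.14, 3.14, 3.14, 3.14, 3.14].

INTERFACE

Orientations are given as a unit quaternion [x, y, z, w].
In Python, from bench import move_ptp, movel, move_j, move_gripper, pause, inverse_kinematics, read_camera, camera_params, MotionError, sign_off, look_for, tip_of, read_time_s, read_qpos, read_joint_vel, read_effort, read_eef_pos, read_tcp_rot, read_ft_force, read_ft_torque, read_finger_gap, read_grasp_force gives the robot as it stands. Calls block until the motion is done:
- move_ptp(position, orientation): joint-space move of the TCP to a pose.
- movel(position, orientation=None, speed=0.15): straight line of the TCP; orientation=None keeps the orientation; speed is the mean speed in m/s.
- move_j(angles): joint-space move.
- move_gripper(opening, effort=None): finger opening in m; effort is the grip in N (None keeps the last); returns when the fingers have stopped.
- pause(seconds).
- inverse_kinematics(position, orientation): joint angles nearest the present ones, or None.
- read_camera(name): name is "scene" or "top"; returns the picture (480x640x3 uint8, red, green, blue); there is no depth.
- camera_params(name): a dict with "K" (3x3 intrinsics, pixels), "camera_from_world" (4x4, takes a point from world to camera coordinates). Camera axes: x right, y down, z forward; pixel columns grow to the right and rows downward; lengths in m; the calibration is good to about 2 mm. A picture is of the moment at which its call begins. camera_params takes no time and is no camera call.
A pose or a line that the arm cannot do raises MotionError and nothing moves.
- sign_off(): hands the job in; it is judged then, once.
Trained networks look in the newest picture that a camera, given by its name, has taken for a name from the list of things; names that differ only in an ending like _2 or _b are one class to them, and where a whole thing is asked for, a point or a joint stands for the part that bears it (a point fixed in the world has none). Each returns a list of dicts, best first, with "confidence" (0 to 1); they miss things now and then, are a little off and sometimes report something else, mostly with a low value. They report only what shows in the picture. A call takes as long as a camera call.
- look_for(camera, name): "at" ([column, row] in pixels, amid what is visible of it).
- tip_of(camera, name): "at" ([column, row] in pixels: a listed point, or the origin of a listed thing).
Readings, each from a call of its own:
- read_time_s(): time.
- read_qpos(): joint angles.
- read_joint_vel(): joint speeds.
- read_effort(): joint torques, N m.
- read_eef_pos(): TCP position.
- read_tcp_rot(): TCP orientation.
- read_ft_force(): force on the tool from outside, world axes, zero at the start.
- read_ft_torque(): the same for the moment, N m.
- read_finger_gap(): finger opening in m.
- read_grasp_force(): force on a finger pad.
Only numpy, scipy, OpenCV 4.12 (cv2) and the standard library are available. Lean on these libraries where they do the work, as an engineer would, in place of code of your own. Each camera call takes 0.05 s, during which the arm holds its last target. There are 200 camera calls.

TASK

Put the orange ear defenders away on the bench hanger: first fold the hanger's blue arm out and down until it is fully level, then pick up the ear defenders and hang them by the headband over the level arm, one cup on each side, squarely across it and between its upturned nose and the hinge. Lower them on gently, let go and leave them hanging still, and do not disturb the other things on the bench.

Things in the scene. Friction and masses are not known exactly. Their poses are not given: they have to be found in the camera images.
- stand: The hanger, fixed to the bench: dark base plate 150 (x) x 110 (y) x 12 mm with a 28 mm square aluminium post at its rear end (60 mm along +x). Origin: centre of the base's underside on the bench. The folded-out arm points along the stand's -x axis, over the base.
- hanger_hinge (a point): The hinge pin of the blue arm, at the top of the post: 60 mm along +x and 190 mm above the stand's origin; the pin runs along the stand's y axis. Nothing of the stand but the arm rises more than 12 mm above the pin.
- hanger_arm (a joint): Angle of the blue arm (rad): 0 = upright above the hinge, 1.571 = level, against its stop, pointing along the stand's -x. Friction hinge: it stays where it is left; about 1 to 2 N at the tip moves it. The arm is 132 mm long from the pin, 26 mm wide and 12 mm thick (the pin lies in the middle of the thickness).
- hanger_seat (a point): Middle of the arm's upper face (the face that is on top when level and faces the stand's +x when upright), 70 mm from the pin; when level it is 196 mm above the bench.
- hanger_tip (a point): Free end of the arm on the same upper face, 132 mm from the pin. The last 10 mm of the arm is a nose that rises 8 mm above this face.
- ear_defenders: Orange rigid ear defenders, 0.23 kg, standing on their cups, band up: 66 (x) x 161 (y) x 166 (z) mm. Origin: between the cups, level with their undersides. y runs from cup to cup, z up to the band. 72 mm free between the cups, which are 84 mm tall. Grip the black pad at the crown, its top 166 mm above the origin.
- headband (a point): Centre of the flat underside of the firm black head pad, 148 mm above the origin. The pad is 30 (x) x 58 (y) x 18 (z) mm: pinch it across x from above, fingertips no deeper than its thickness, or they meet the arm under it.
- alcohol_bottle: White plastic bottle, 64 mm across, 132 mm tall; bystander. Origin at its foot.
- flux_jar: Small jar with a red cap, 44 mm across, 34 mm tall; bystander.
- driver_red: Red screwdriver lying down, 174 mm long, 24 mm high; bystander.
- driver_yellow: Yellow screwdriver lying down, 174 mm long, 24 mm high; bystander.
- side_cutter: Blue-handled side cutters lying down, 134 mm long, 12 mm high; bystander.
- solder_sucker: Blue solder sucker lying down, 182 mm long, 24 mm high; bystander.
- screw_dish: Round grey metal dish, 72 mm across, 18 mm tall; bystander.

How it is judged:
By the outcome, as a careful person would: the job done as asked, in the order asked, and still so for the second after the job is handed in, with the robot touching nothing.
It also fails if it takes over 58 s, if anything falls off the work surface, if the arm or the gripper's body presses on something with over 40 N, if the wrist force passes 120 N, or if a joint passes its speed limit or range.

## Working session

There is one attempt and no reset: what is moved stays moved. The work goes in short steps, each a Python script; the robot and the scene stay as the last script left them, time stands still between calls to the robot, and variables do not carry over. Pictures are saved under pics/ and viewed, at most 10 in all, crops included, and the job is handed in when it is done.

```bash
ls; mkdir -p pics; python3 - <<'E'
from bench import *
import cv2, numpy as np
for c in ("scene","top"):
    im=read_camera(c); cv2.imwrite(f"pics/{c}0.png",im[...,::-1])
    p=camera_params(c); print(c,np.round(p["K"],1).tolist(),np.round(p["camera_from_world"],3).tolist())
    for n in ("stand","hanger_hinge","hanger_seat","hanger_tip","ear_defenders","headband","alcohol_bottle","flux_jar","driver_red","driver_yellow","side_cutter","solder_sucker","screw_dish"):
        print(n,[(np.round(d["at"],1).tolist(),round(d["confidence"],2)) for d in tip_of(c,n)[:2]])
print(read_time_s(),read_tcp_rot())
E
```

```text
pics
scene [[454.2, 0.0, 317.7], [0.0, 454.2, 237.1], [0.0, 0.0, 1.0]] [[0.876, -0.483, -0.008, -0.456], [-0.246, -0.431, -0.868, 0.314], [0.415, 0.762, -0.497, 0.869], [0.0, 0.0, 0.0, 1.0]]
stand [([325.2, 295.3], 0.57)]
hanger_hinge [([337.6, 221.7], 0.76), ([370.4, 302.9], 0.17)]
hanger_seat [([336.7, 197.2], 0.73), ([222.7, 282.9], 0.27)]
hanger_tip []
ear_defenders []
headband [([382.7, 342.4], 0.68)]
alcohol_bottle [([402.9, 325.6], 0.76)]
flux_jar [([323.8, 298.4], 0.74), ([356.5, 276.6], 0.65)]
driver_red [([252.2, 332.9], 0.68)]
driver_yellow [([223.3, 280.8], 0.46)]
side_cutter [([265.0, 252.4], 0.76)]
solder_sucker [([307.7, 424.9], 0.85)]
screw_dish [([369.1, 300.8], 0.89), ([355.8, 278.6], 0.49)]
top [[529.6, 0.0, 320.6], [0.0, 529.6, 242.8], [0.0, 0.0, 1.0]] [[0.012, -1.0, 0.005, 0.024], [-0.994, -0.013, -0.11, 0.53], [0.11, -0.004, -0.994, 1.275], [0.0, 0.0, 0.0, 1.0]]
stand [([317.6, 228.8], 0.66)]
hanger_hinge [([302.9, 197.7], 0.62)]
hanger_seat [([302.6, 190.4], 0.66)]
hanger_tip [([302.3, 184.5], 0.72)]
ear_defenders [([447.7, 258.3], 0.83), ([316.9, 229.6], 0.46)]
headband [([462.2, 256.1], 0.97), ([298.1, 187.9], 0.44)]
alcohol_bottle [([383.4, 188.1], 0.96)]
flux_jar [([298.2, 179.0], 0.57)]
driver_red [([331.0, 308.8], 0.79), ([459.6, 254.8], 0.48)]
driver_yellow [([234.9, 312.3], 0.72)]
side_cutter [([208.3, 243.5], 0.87), ([300.8, 180.2], 0.27)]
solder_sucker [([438.5, 314.3], 0.77)]
screw_dish [([349.4, 193.3], 0.78), ([331.6, 311.2], 0.66)]
1.4 [ 1.98051299e-01  9.80191656e-01 -2.17643576e-05 -1.63148448e-05]
```

View pics/scene0.png

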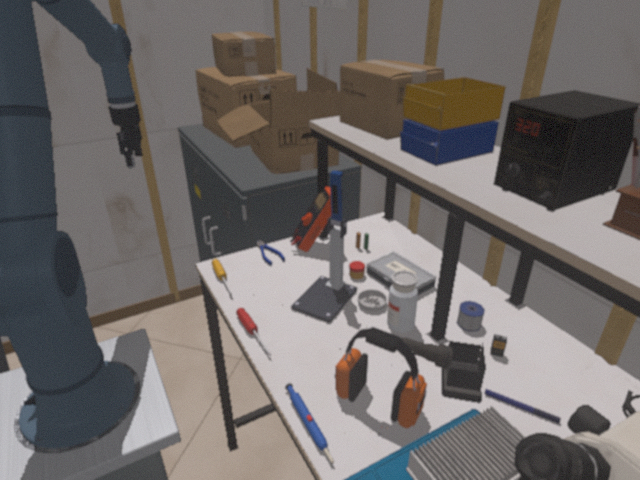

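View pics/top0.png

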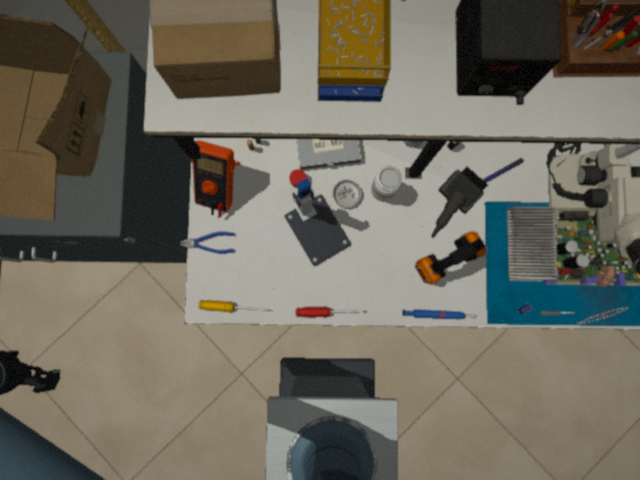

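The scene shows the upright blue arm at about (336,195) on the post, the ear defenders at (383,370) and clutter around them. The top view has the stand plate centred near (318,229), rotated, with the ear defenders at (450,257) running diagonally and the shelf edge at row ~137.

```bash
cat > h.py <<'E'
from bench import *
import cv2, numpy as np
from scipy.spatial.transform import Rotation as R
from scipy.optimize import least_squares
P={c:camera_params(c) for c in ("scene","top")}
def proj(c,X):
    X=np.atleast_2d(X);T=np.array(P[c]["camera_from_world"]);q=(X@T[:3,:3].T+T[:3,3])@np.array(P[c]["K"]).T
    return q[:,:2]/q[:,2:]
def onz(c,uv,z):
    T=np.array(P[c]["camera_from_world"]);d=T[:3,:3].T@np.linalg.inv(P[c]["K"])@[*uv,1];o=-T[:3,:3].T@T[:3,3]
    return o+d*(z-o[2])/d[2]
def tri(a,b):
    s=least_squares(lambda X:np.r_[proj("scene",X)[0]-a,proj("top",X)[0]-b],[.6,0,.1]);return s.x,np.abs(s.fun).max()
def quat(yaw,pitch=0):  # tool down; tool y axis (closing line) along world yaw+90deg
    return (R.from_euler("z",yaw)*R.from_euler("x",np.pi)).as_quat()
E
python3 - <<'E'
from h import *
print("hinge",tri([337.6,221.7],[302.9,197.7]))
print("seat",tri([336.7,197.2],[302.6,190.4]))
print("band",tri([382.7,342.4],[462.2,256.1]), onz("top",[462.2,256.1],.148))
print("tip z.322",onz("top",[302.3,184.5],.322),"stand",onz("top",[317.6,228.8],0),"ear",onz("top",[447.7,258.3],0))
for n,uv in dict(bottle=[383.4,188.1],dish=[347,193],flux=[298,178]).items(): print(n,onz("top",uv,0.03))
print("shelf tri edge left corner",tri([308,120],[146,137]))
print("shelf pt scene/ top heights",[onz("top",[300,137],z).round(3) for z in (.3,.4,.5)])
for c in P:
  T=P[c]["camera_from_world"];print(c,-np.array(T)[:3,:3].T@np.array(T)[:3,3])
im=cv2.imread("pics/top0.png")
a=cv2.resize(im[160:290,270:400],None,fx=4.4,fy=4.4,interpolation=cv2.INTER_CUBIC)
b=cv2.resize(im[220:290,405:495],None,fx=4,fy=4,interpolation=cv2.INTER_CUBIC)
cv2.imwrite("pics/c1.png",a);cv2.imwrite("pics/c2.png",b)
# orange mask
h=cv2.cvtColor(im,cv2.COLOR_BGR2HSV);m=cv2.inRange(h,(5,150,80),(20,255,255));m[:,:400]=0;m[:215]=0;m[295:]=0;m[:,495:]=0
n,l,s,ce=cv2.connectedComponentsWithStats(m);print([(s[i].tolist(),ce[i].round(1).tolist()) for i in range(1,n) if s[i,4]>30])
E
```

```text
hinge (array([0.61151738, 0.07007739, 0.19527131]), np.float64(1.5221299128346004))
seat (array([0.61162443, 0.07004789, 0.25973997]), np.float64(0.2508212197590183))
band (array([ 0.49190347, -0.28404138,  0.15504737]), np.float64(0.937537604113686)) [ 0.49042286 -0.28480301  0.148     ]
tip z.322 [0.6096306  0.06902895 0.322     ] stand [0.56794139 0.03910045 0.        ] ear [ 0.49747558 -0.28861668  0.        ]
bottle [ 0.6682096  -0.12342725  0.03      ]
dish [ 0.65458549 -0.0328767   0.03      ]
flux [0.69094672 0.0895519  0.03      ]
shelf tri edge left corner (array([0.6895827 , 0.36148357, 0.3584846 ]), np.float64(1.1839303944750554))
shelf pt scene/ top heights [array([0.711, 0.076, 0.3  ]), array([0.679, 0.072, 0.4  ]), array([0.647, 0.068, 0.5  ])]
scene [ 0.11583703 -0.74726463  0.70079616]
top [0.38651733 0.03626378 1.32485965]
[([464, 232, 15, 11, 106], [471.4, 236.7]), ([478, 248, 8, 9, 36], [481.6, 252.4]), ([416, 257, 24, 26, 306], [427.5, 269.9])]
```

View pics/c1.png

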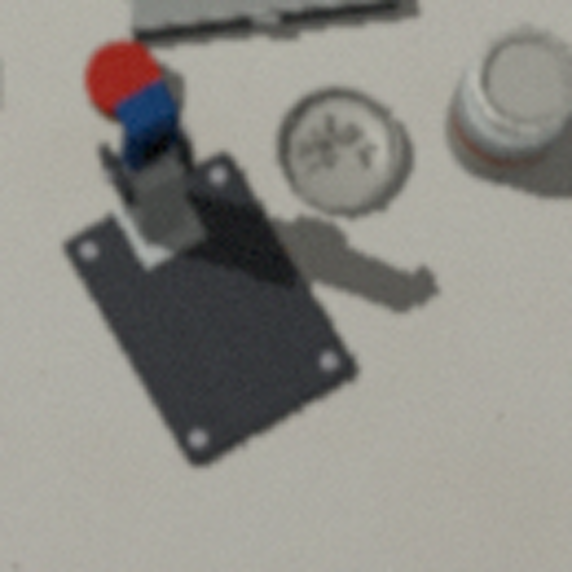

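View pics/c2.png

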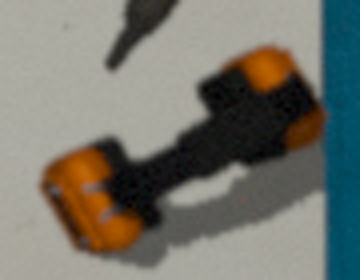

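Crop 1 shows the plate corners at about (65,243), (225,153), (357,370) and (198,465). Crop 2 shows the ear defenders' band axis tilted about 32° from the image horizontal. Next I fit both poses and check them with a wireframe overlay.

```bash
python3 - <<'E'
from h import *
c=np.array([[65,243],[225,153],[357,370],[198,465]])/4.4+[270,160]
s=np.array([[88,250],[219,175],[329,360],[198,438]])/4.4+[270,160]
M=np.array([[75,55],[75,-55],[-75,-55],[-75,55]])/1000.
def W(p,L): return np.c_[L[:,:2]@np.array([[np.cos(p[2]),np.sin(p[2])],[-np.sin(p[2]),np.cos(p[2])]])+p[:2],L[:,2]]
M3=np.c_[M,np.full(4,.012)];H=np.array([[.06,0,.19]]);S=np.array([[.066,0,.26]])
f=lambda p:np.r_[(proj("top",W(p,M3))-c).ravel(),(proj("top",W(p,H))-[302.9,197.7]).ravel(),(proj("scene",W(p,H))-[337.6,221.7]).ravel(),(proj("top",W(p,S))-[302.6,190.4]).ravel(),(proj("scene",W(p,S))-[336.7,197.2]).ravel()]
r=least_squares(f,[.568,.039,.55],loss="soft_l1");ps=r.x;print("stand",ps,np.degrees(ps[2]),f(ps).round(1))
E0=np.array([[0,0,0.]]);B=np.array([[0,0,.148]])
im={k:cv2.imread(f"pics/{k}0.png") for k in P}
# ear: silhouette fit to orange using cup-outer boxes
def mask(k):
    h=cv2.cvtColor(im[k],cv2.COLOR_BGR2HSV);m=cv2.inRange(h,(3,140,60),(20,255,255));z=np.zeros_like(m)
    a=(215,295,400,495) if k=="top" else (330,440,320,440);z[a[0]:a[1],a[2]:a[3]]=m[a[0]:a[1],a[2]:a[3]];return z
mk={k:mask(k) for k in P}
def box(x,y0,y1,z0,z1): return np.array([[a,b,cc] for a in(-x,x) for b in(y0,y1) for cc in(z0,z1)])
parts=[box(.033,.036,.0805,0,.084),box(.033,-.0805,-.036,0,.084),box(.015,-.029,.029,.148,.166)]
def bbox(p):
    out=[]
    for k in P:
        q=np.vstack([proj(k,W(p,b)) for b in parts[:2]]);t=q
        ys,xs=np.nonzero(mk[k]);o=np.c_[xs,ys]
        for a in (0,45,90,135) if k=="top" else (0,):
            d=[np.cos(np.radians(a)),np.sin(np.radians(a))];u,v=t@d,o@d
            out+=[u.max()-np.percentile(v,99.7),u.min()-np.percentile(v,.3)]
    hb=proj("top",W(p,B))[0]-[462.2,256.1];hs=proj("scene",W(p,B))[0]-[382.7,342.4]
    return np.r_[out,hb,hs]
r=least_squares(bbox,[.492,-.285,.55],loss="soft_l1");pe=r.x;print("ear",pe,np.degrees(pe[2]),bbox(pe).round(1))
for k,roi in (("top",(220,290,405,495)),("scene",(315,435,320,440))):
    y0,y1,x0,x1=roi;F=4 if k=="top" else 3
    g=cv2.resize(im[k][y0:y1,x0:x1],None,fx=F,fy=F)
    for b in parts:
        q=((proj(k,W(pe,b))-[x0,y0]+.5)*F).astype(np.int32)
        for i in range(8):
            for j in (1,2,4):
                if not i&j: cv2.line(g,q[i].tolist(),q[i|j].tolist(),(0,255,0),1)
    cv2.imwrite(f"pics/_{k}.png",g)
a,b=cv2.imread("pics/_top.png"),cv2.imread("pics/_scene.png")
cv2.imwrite("pics/ov.png",np.hstack([cv2.copyMakeBorder(a,0,b.shape[0]-a.shape[0],0,0,0),b]))
np.save("pose.npy",[ps,pe])
E
```

```text
stand [0.56137181 0.03783462 0.55968302] 32.067474718944354 [-1.   1.5  0.1 -0.5  1.4  0.8 -0.1  2.1  0.9 -1.1 -1.2  2.2 -1.2 -3.
  1.2 -1. ]
ear [ 0.49475554 -0.2820418   0.64229218] 36.80063099765221 [ 4.8 -5.5  4.2 -4.4 -0.   0.2  7.  -6.6  4.2 -3.  -1.3 -1.9 -0.4  2. ]
```

View pics/ov.png

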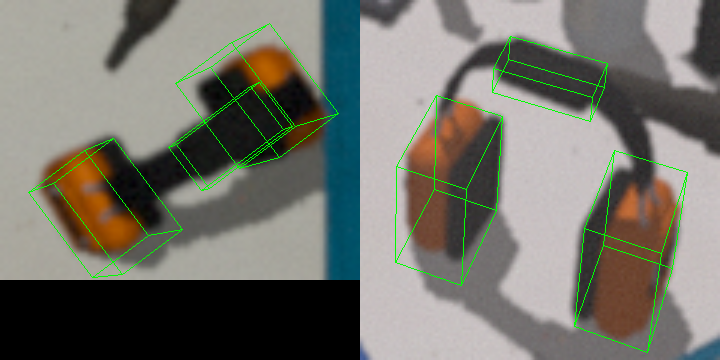

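Left: the fitted yaw looks a few degrees too large because the cups are rounded. Right: the pad box fits well. I'll refine yaw with a rounded-cup silhouette fit.

```bash
python3 - <<'E'
from h import *
from scipy.optimize import minimize
im={k:cv2.imread(f"pics/{k}0.png") for k in P}
t=np.linspace(0,2*np.pi,24)
def cup(y0,y1): return np.vstack([np.c_[.033*np.cos(t),np.full(24,y),.042+.042*np.sin(t)] for y in (y0,y1)])
pad=np.array([[a,b,c] for a in(-.015,.015) for b in(-.029,.029) for c in(.148,.166)])
a=np.linspace(-1.45,1.45,15);arc=np.c_[0*a,.066*np.sin(a),.095+.068*np.cos(a)]
parts=[cup(.036,.0805),cup(-.0805,-.036),pad]+[np.vstack([arc[i:i+2]+[dx,0,0] for dx in(-.007,.007)]) for i in range(14)]
W=lambda p,L:np.c_[L[:,:2]@np.array([[np.cos(p[2]),np.sin(p[2])],[-np.sin(p[2]),np.cos(p[2])]])+p[:2],L[:,2]]
F=8;x0,y0,w,h=405,222,90,70
c=cv2.resize(im["top"][y0:y0+h,x0:x0+w],None,fx=F,fy=F,interpolation=cv2.INTER_CUBIC)
hs=cv2.cvtColor(c,cv2.COLOR_BGR2HSV)
m=((c.max(2)<62)|((hs[...,0]<22)&(hs[...,1]>130)))
n,l,s,_=cv2.connectedComponentsWithStats(m.astype(np.uint8));m=l==1+s[1:,4].argmax()
def ras(p):
    g=np.zeros((h*F,w*F),np.uint8)
    for b in parts:
        q=((proj("top",W(p,b))-[x0,y0]+.5)*F).astype(np.int32);cv2.fillConvexPoly(g,cv2.convexHull(q),1)
    return g>0
f=lambda p:-(m&ras(p)).sum()/(m|ras(p)).sum()
best=min((minimize(f,[.4935,-.283,y],method="Nelder-Mead",options=dict(initial_simplex=np.array([.4935,-.283,y])+np.vstack([0*np.eye(3)[0],np.diag([.006,.006,.1])]))) for y in (.45,.6)),key=lambda r:r.fun)
p=best.x;print(p,np.degrees(p[2]),best.fun,"scene head resid",proj("scene",W(p,np.array([[0,0,.148]])))-[382.7,342.4])
g=c.copy();g[cv2.Canny(ras(p).astype(np.uint8)*255,50,150)>0]=(0,255,0);g[cv2.Canny(m.astype(np.uint8)*255,50,150)>0]=(255,0,255);cv2.imwrite("pics/fit.png",g)
o=np.load("pose.npy");o[1]=p;np.save("pose.npy",o)
E
```

```text
[ 0.49543161 -0.2843329   0.52635308] 30.15780996549505 -0.8343110202033845 scene head resid [[0.70512741 2.62986639]]
```

View pics/fit.png

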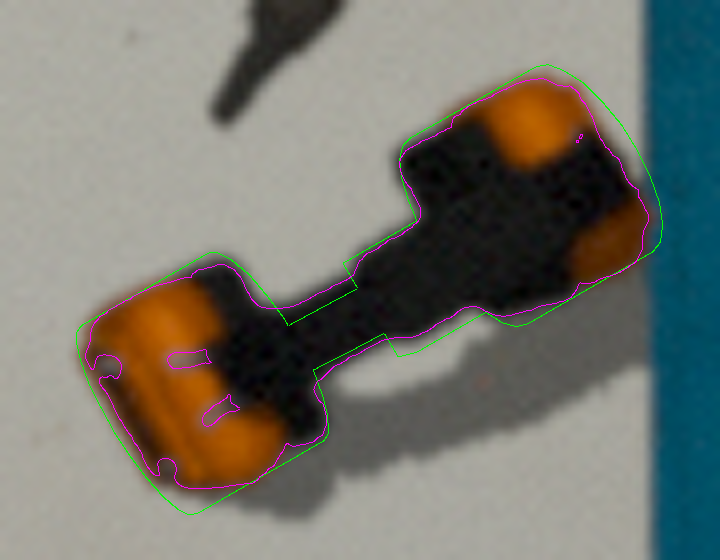

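Yaw now fits at 30.2°, with the outline matching closely. Next: fold the arm with the open gripper straddling its tip, the far finger pushing and the near finger passing beyond the tip.

```bash
cat >> h.py <<'E'
ps,pe=np.load("pose.npy")
ux=np.array([np.cos(ps[2]),np.sin(ps[2]),0]); hinge=np.r_[ps[:2],.19]+.06*ux
E
python3 - <<'E'
from h import *
q0=read_qpos()
best=None
for s in (1,-1):
    q=quat(ps[2]+s*np.pi/2); j=inverse_kinematics(hinge-.02*ux+[0,0,.19],q)
    print(s,None if j is None else np.round(j,2))
    if j is not None and (best is None or abs(j[6])<best[0]): best=(abs(j[6]),q)
q=best[1]; np.save("q.npy",q)
r=.105
def tgt(th,clr=0): 
    C=hinge+ux*(-r*np.sin(th)+.006*np.cos(th))+np.array([0,0,r*np.cos(th)+.006*np.sin(th)])
    return C-ux*(.0425-clr)+[0,0,.006]
try:
    move_gripper(.085)
    p=tgt(0,.016); move_ptp([*p[:2],.38],q); movel(p,speed=.12)
    print(read_time_s(),read_ft_force(),read_finger_gap())
    for d in (0,12,24,36,48,58,66,72):
        movel(tgt(np.radians(d)),speed=.1); F=read_ft_force(); print(d,F.round(1) if hasattr(F,'round') else F)
        if np.linalg.norm(F)>20: break
except MotionError as e: print("ERR",e)
print(read_time_s(),read_eef_pos())
cv2.imwrite("pics/s1.png",read_camera("scene")[...,::-1])
for c in P:
    read_camera(c)
    print(c,[(n,tip_of(c,n)[:1]) for n in ("hanger_tip","hanger_seat")])
E
```

```text
1 [-0.68  0.22  0.62  1.58 -0.13  1.38  0.51]
-1 [-1.16  0.5   1.39  1.6  -0.49  1.46 -2.32]
4.75 [1.0503401  0.11307183 0.43316808] 0.08469459204185745
0 [ 0.5 -0.1 -0.1]
12 [-0.3  0.1  0.3]
24 [-0.2  1.1  0.9]
36 [ 0.6  0.  -0.1]
48 [ 0.7 -0.6  0.8]
58 [-0.2  0.1  0.8]
66 [ 0.1 -0.1 -0.2]
72 [-1.1  0.3  1. ]
7.4167 [ 0.49273046 -0.00499571  0.23385994]
scene [('hanger_tip', [{'at': [309.7, 229.2], 'confidence': 0.83}]), ('hanger_seat', [{'at': [325.2, 224.3], 'confidence': 0.66}])]
top [('hanger_tip', []), ('hanger_seat', [{'at': [439.0, 317.4], 'confidence': 0.66}])]
```

```bash
python3 - <<'E'
from h import *
for d in (60,66,72,78,84,90):
    th=np.radians(d);g=lambda r:hinge+ux*(-r*np.sin(th)+.006*np.cos(th))+np.array([0,0,r*np.cos(th)+.006*np.sin(th)])
    print(d,proj("scene",g(.132)),proj("scene",g(.07)))
q=np.load("q.npy");p0=np.array(read_eef_pos())
th=np.pi/2;C=hinge-.105*ux+[0,0,.006]
b=C-ux*.0425
for z in np.arange(p0[2]-.004,.186,-.003):
    f=min(1,(p0[2]-z)/(p0[2]-.2));xy=p0[:2]*(1-f)+b[:2]*f
    movel([*xy,z],q,speed=.06);F=np.array(read_ft_force())
    print(round(z,4),F.round(1))
    if F[2]>14: break
pause(.3);print(read_ft_force(),read_eef_pos(),read_time_s())
im=read_camera("scene");print(tip_of("scene","hanger_tip")[:1],tip_of("scene","hanger_seat")[:1])
cv2.imwrite("pics/s2.png",cv2.resize(im[170:330,250:410,::-1],None,fx=3.5,fy=3.5))
E
```

```text
60 [[312.91969509 216.12233683]] [[324.92552281 218.79090884]]
66 [[311.40757277 222.46861577]] [[324.10667762 221.9670584 ]]
72 [[310.20675835 228.81360693]] [[323.43145565 225.16274901]]
78 [[309.3331222  235.06278519]] [[322.90824945 228.33651063]]
84 [[308.79616756 241.12486739]] [[322.5431288  231.44747515]]
90 [[308.59897779 246.91405225]] [[322.3397622  234.45612638]]
0.2304 [-0.3 -0.7 -0.1]
0.2274 [ 0.1 -0.1  0.6]
0.2244 [ 1.  -0.3 -0.1]
0.2214 [ 0.4 -0.1 -0.1]
0.2184 [ 0.5 -0.6  0.7]
0.2154 [-0.1 -0.4  0.3]
0.2124 [-1.   0.1 -0.3]
0.2094 [ 0.3 -0.4  0.5]
0.2064 [0.1 0.4 0.2]
0.2034 [-0.7 -0.   0.4]
0.2004 [-3.  -1.1  7.7]
0.1974 [-10.4  -0.7  23.8]
[-10.43441043  -0.56621028  22.66582972] [ 0.48832027 -0.00839122  0.2013058 ] 11.0667
[{'at': [306.9, 245.3], 'confidence': 0.63}] [{'at': [319.4, 232.5], 'confidence': 0.96}]
```

View pics/s2.png

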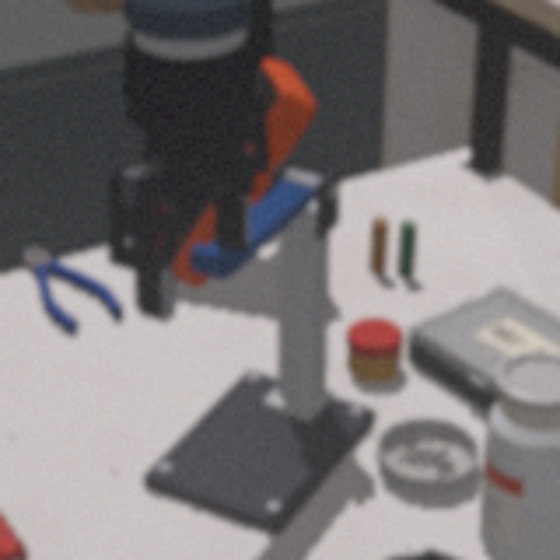

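The arm is level on its stop: 23 N of reaction with the TCP at the predicted level height, and the picture shows the blue arm folded out over the base. Next: retreat, re-measure the arm, then grasp the pad.

```bash
python3 - <<'E'
from h import *
p=np.array(read_eef_pos());movel([*p[:2],.29],speed=.15)
q=quat(pe[2]+np.pi/2)
move_ptp([pe[0],pe[1],.26],q)
A={}
for c in P:
    read_camera(c)
    for n in ("hanger_hinge","hanger_seat","hanger_tip"):
        d=tip_of(c,n)[:1];A[c,n]=d[0]["at"] if d else None
        r={"hanger_hinge":(0,0),"hanger_seat":(.07,.006),"hanger_tip":(.132,.006)}[n]
        print(c,n,d and (np.round(d[0]["at"],1),round(d[0]["confidence"],2)),"pred",proj(c,hinge-r[0]*ux+[0,0,r[1]]).round(1))
for n in ("hanger_hinge","hanger_seat","hanger_tip"):
    if A["scene",n] is not None and A["top",n] is not None: print(n,tri(A["scene",n],A["top",n]))
print("pred",hinge,hinge-.07*ux+[0,0,.006],hinge-.132*ux+[0,0,.006])
move_gripper(.065)
movel([pe[0],pe[1],.170],q,speed=.1)
print("F",np.round(read_ft_force(),1))
move_gripper(.0,effort=40)
print(read_finger_gap(),read_grasp_force(),np.round(read_ft_force(),1),read_time_s())
E
```

```text
scene hanger_hinge (array([339.4, 222.7]), 0.56) pred [[336.4 223.9]]
scene hanger_seat (array([321.4, 234.7]), 0.73) pred [[322.3 234.5]]
scene hanger_tip (array([307. , 244.2]), 0.65) pred [[308.6 246.9]]
top hanger_hinge (array([301.9, 198.7]), 0.71) pred [[303.8 196.6]]
top hanger_seat (array([318.1, 222.4]), 0.65) pred [[320.5 223.4]]
top hanger_tip (array([336.2, 248.9]), 0.74) pred [[335.6 247.9]]
hanger_hinge (array([0.61291224, 0.07101463, 0.19106244]), np.float64(3.0421927864338727))
hanger_seat (array([0.55474596, 0.03816806, 0.19225957]), np.float64(0.436549651271946))
hanger_tip (array([ 0.49684985, -0.00121734,  0.20435568]), np.float64(0.2605066567212475))
pred [0.61221722 0.06968968 0.19      ] [0.55289758 0.03252544 0.196     ] [ 5.00357326e-01 -3.91448128e-04  1.96000000e-01]
F [0.1 1.  0.6]
0.02864697576314727 41.777127385139465 [1.  0.4 3.4] 15.2583
```

```bash
python3 - <<'E'
from h import *
q=quat(ps[2]+np.pi/2);seat=np.array([.5535,.034,0])
movel([pe[0],pe[1],.255],speed=.1)
print(np.round(read_ft_force(),1),read_finger_gap(),read_grasp_force())
pre=seat-.125*ux
movel([*pre[:2],.255],q,speed=.12)
pause(.3)
im=read_camera("scene");cv2.imwrite("pics/s3.png",im[...,::-1])
print([ (n,tip_of("scene",n)[:1]) for n in ("headband","ear_defenders")],"pred",proj("scene",np.array([*pre[:2],.233])),proj("scene",np.array([*pre[:2],.085])))
print(read_time_s(),read_finger_gap(),read_eef_pos())
E
```

```text
[-0.2  0.4 -3.9] 0.02895855047664256 41.18236005306244
[('headband', [{'at': [288.9, 243.3], 'confidence': 0.92}]), ('ear_defenders', [{'at': [292.6, 300.8], 'confidence': 0.82}])] pred [[292.51745071 244.96844019]] [[294.96616183 303.40636543]]
18.9917 0.02888563018689637 [ 0.44757245 -0.03241289  0.25498407]
```

View pics/s3.png

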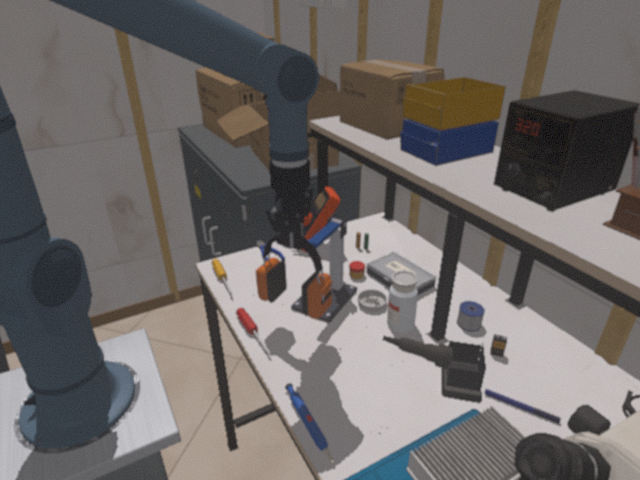

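The ear defenders are held by the pad at (292,243) with cups at (270,278) and (320,295), just off the arm's nose. Next: slide in and lower.

```bash
python3 - <<'E'
from h import *
seat=np.array([.5535,.034,0])
movel([*seat[:2],.255],speed=.08); pause(.3)
F0=np.mean([read_ft_force() for _ in range(1)],axis=0);print(F0.round(1))
movel([*seat[:2],.229],speed=.05)
z=.229
while z>.207:
    z-=.0015; movel([*seat[:2],z],speed=.03); pause(.1)
    F=np.array(read_ft_force());print(round(z,4),F.round(1))
    if F[2]>F0[2]+3.2: break
print(read_time_s(),read_finger_gap())
im=read_camera("scene");cv2.imwrite("pics/s4.png",cv2.resize(im[170:330,240:400,::-1],None,fx=3.6,fy=3.6))
E
```

```text
[-0.  -0.6 -1.9]
0.2275 [-0.2 -0.4 -2.5]
0.226 [-0.1 -0.8 -2.7]
0.2245 [ 0.4 -0.3 -1.8]
0.223 [-0.6 -0.7 -2. ]
0.2215 [-0.5 -0.6 -1.9]
0.22 [ 0.1  0.2 -3.2]
0.2185 [ 0.3  0.1 -2.5]
0.217 [-3.  -0.5  5.1]
24.475 0.028944082462284533
```

View pics/s4.png

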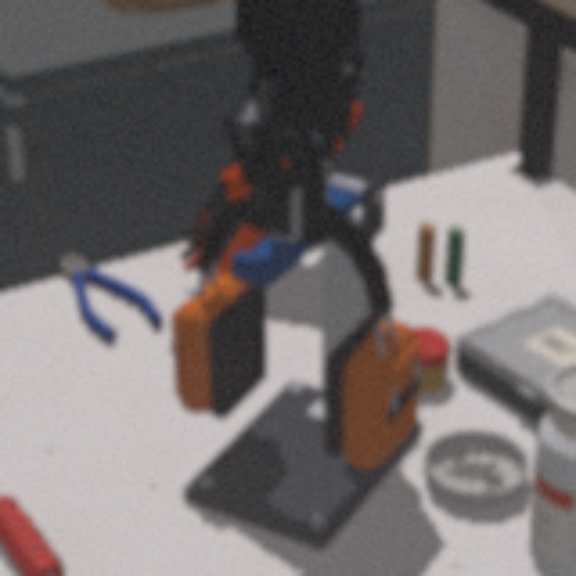

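The band rests on the arm with one cup on each side, contact at the expected height. Release and retreat.

```bash
python3 - <<'E'
from h import *
p=np.array(read_eef_pos());movel([*p[:2],p[2]+.0006],speed=.02)
move_gripper(.05);pause(.2);print(np.round(read_ft_force(),1),read_finger_gap())
movel([*p[:2],.33],speed=.08)
movel([*(p-.2*ux)[:2],.36],speed=.15);pause(1)
seat=hinge-.07*ux+[0,0,.006]
X={}
for k in range(2):
  for c in P:
    im=read_camera(c);d=tip_of(c,"headband")[:1];X[c]=d[0]["at"] if d else None;print(c,X[c],proj(c,seat).round(1))
    cv2.imwrite(f"pics/{c}f{k}.png",im[...,::-1])
  if None not in [type(v) if v is not None else None for v in X.values()]: print(tri(X["scene"],X["top"]),seat)
  if k==0: pause(.7)
a=cv2.imread("pics/scenef1.png")[170:330,240:400];b=cv2.imread("pics/topf1.png")[170:290,250:410]
f0=cv2.imread("pics/scenef0.png")[170:330,240:400];print("motion",cv2.absdiff(a,f0).mean())
b=cv2.copyMakeBorder(b,0,40,0,0,0)
cv2.imwrite("pics/fin.png",cv2.resize(np.hstack([a,b]),None,fx=2.5,fy=2.5));print(read_time_s())
E
```

```text
[0.  0.6 0.8] 0.05015741595180009
scene [322.7, 285.5] [[322.3 234.5]]
top [317.3, 224.5] [[320.5 223.4]]
(array([0.56643467, 0.04255048, 0.0445505 ]), np.float64(2.6511392627901955)) [0.55289758 0.03252544 0.196     ]
scene [320.2, 234.1] [[322.3 234.5]]
top [321.1, 225.3] [[320.5 223.4]]
(array([0.54772028, 0.03155574, 0.19898542]), np.float64(0.3418500540780087)) [0.55289758 0.03252544 0.196     ]
motion 3.0152994791666665
30.4417
```

View pics/fin.png

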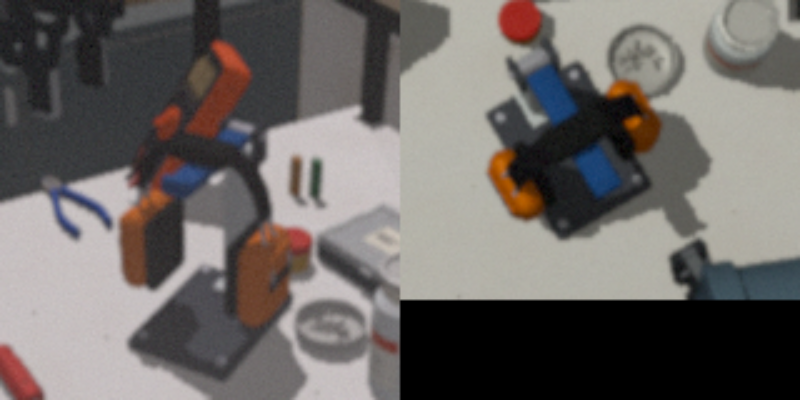

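The ear defenders hang squarely across the level arm, one cup on each side and mid-span, and the robot is clear of them.

```bash
python3 -c "
from bench import *
print(sign_off())"
```

```text
the job is handed in; nothing more can be done
None
```

The blue arm is folded out level against its stop, and the ear defenders hang still across it, one cup each side, between nose and hinge; the job was handed in with the robot clear, about 30 s in by its clock.

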